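Snap the coffee box lid shut all round

TASK

The lid of the rectangular food box is on but not closed: press down each of the four rim sections around it with your fingertips until every one clicks shut, flush with the lid. Only press: do not lift, tip or shove the box, leave everything else on the counter where it is, and finish clear of the box.

Things in the scene. Friction and masses are not known exactly. Their poses are not given: they have to be found in the camera images.
- foodbox: rectangular food box with coffee packs in it, clear plastic with a grey snap-fit lid, standing loose on the counter, about 0.9 kg. Lid outline 160 mm (box x) by 220 mm (box y). Origin: centre of the underside; z up. The lid's fixed middle panel (84 x 144 mm) and its rim, once shut, lie level 85 mm above the origin. The four rim sections around the panel are hinged along the panel's edges; at the start all four stand up. Box -x side faces the robot, give or take 0.8 rad.
- flap_front (a joint): angle of the grey rim section on the long side nearest the robot (box -x): 220 mm long, 35 mm wide from its hinge to the outer edge, 5 mm thick. 0 = standing up, the outer edge 12 mm higher than when shut; 0.35 rad = clicked shut, flush with the lid's panel. It snaps: pressed at the mark it gives way at about 8 N, and past half way (0.175) it clicks down to 0.35 by itself and stays; let go before that, it springs up again.
- press_front (a point): mark on the top face of that front section, at the middle of its length, 25 mm out from its hinge line (10 mm in from the outer edge). It moves with the section: box frame, section shut, at (-69.5, 0, 85) mm, about 8 mm higher when up.
- flap_back (a joint): angle of the grey rim section on the long side away from the robot (box +x): 220 mm long, 35 mm wide from its hinge to the outer edge, 5 mm thick. 0 = standing up, the outer edge 12 mm higher than when shut; 0.35 rad = clicked shut, flush with the lid's panel. It snaps: pressed at the mark it gives way at about 8 N, and past half way (0.175) it clicks down to 0.35 by itself and stays; let go before that, it springs up again.
- press_back (a point): mark on the top face of that back section, at the middle of its length, 25 mm out from its hinge line (10 mm in from the outer edge). It moves with the section: box frame, section shut, at (69.5, 0, 85) mm, about 8 mm higher when up.
- flap_left (a joint): angle of the grey rim section on the short side on the robot's left (box +y): 80 mm long, 35 mm wide from its hinge to the outer edge, 5 mm thick. 0 = standing up, the outer edge 12 mm higher than when shut; 0.35 rad = clicked shut, flush with the lid's panel. It snaps: pressed at the mark it gives way at about 8 N, and past half way (0.175) it clicks down to 0.35 by itself and stays; let go before that, it springs up again.
- press_left (a point): mark on the top face of that left section, at the middle of its length, 25 mm out from its hinge line (10 mm in from the outer edge). It moves with the section: box frame, section shut, at (0, 99.5, 85) mm, about 8 mm higher when up.
- flap_right (a joint): angle of the grey rim section on the short side on the robot's right (box -y): 80 mm long, 35 mm wide from its hinge to the outer edge, 5 mm thick. 0 = standing up, the outer edge 12 mm higher than when shut; 0.35 rad = clicked shut, flush with the lid's panel. It snaps: pressed at the mark it gives way at about 8 N, and past half way (0.175) it clicks down to 0.35 by itself and stays; let go before that, it springs up again.
- press_right (a point): mark on the top face of that right section, at the middle of its length, 25 mm out from its hinge line (10 mm in from the outer edge). It moves with the section: box frame, section shut, at (0, -99.5, 85) mm, about 8 mm higher when up.
- mug: white ceramic mug, 82 mm across, 92 mm tall, handle towards its +y; stands close to the box, loose, to be left alone. Origin: centre of its underside.
- jar: glass jar with steel screw cap, 64 mm across, 100 mm tall; stands close to the box, loose, to be left alone. Origin: centre of its underside.
- dripper: black plastic coffee filter holder, a cone 110 mm across at the top, 95 mm tall, loop handle towards its +y; stands close to the box, loose, to be left alone. Origin: centre of its underside.
- coffee_tin: red square coffee tin, 93 mm wide, 164 mm tall; farther off, loose, to be left alone. Origin: centre of its underside.
- round_tub: small round lidded tub, 118 mm across, 70 mm tall, already shut; farther off, loose, to be left alone. Origin: centre of its underside.
- spoon: steel spoon lying on the counter; farther off, loose, to be left alone. Origin: on its lengthwise line, at its underside.

How it is judged:
By the outcome, as a careful person would: the job done as asked, in the order asked, and still so for the second after the job is handed in, with the robot touching nothing.
It also fails if it takes over 45 s, if anything falls off the work surface, if the arm or the gripper's body presses on something with over 40 N, if the wrist force passes 120 N, or if a joint passes its speed limit or range.

ROBOT

A 7-joint arm with a two-finger parallel gripper is mounted at the origin on the work surface. World frame = base frame: x ahead of the robot, y to its left, z up, the work surface at z = 0. Lengths are in m, angles in rad, forces in N, time in s.
With the tool pointing down it reaches from about 0.425 to 0.875 m from the base axis. Payload 4.7 kg.
Tool frame: the origin (TCP) lies between the finger pads; the fingertips stand 14 mm ahead of it and the grasp point (between the pads) lies 5 mm behind it; z points along the fingers, y is the line along which they close (so a half turn about z gives the same grasp; the last joint's range is limited). The gripper opens to 87 mm and grips with 3 to 60 N. Pads are 19 mm wide; open, the fingers measure 117 mm over their backs; the gripper's body (75 mm by 190 mm) begins 51 mm behind the grasp point.
Start: joints at [1.271, 0.321, -0.07, 1.45, 0.023, 1.371, -0.057], TCP at [0.201, -0.618, 0.237] pointing down, gripper open.
Joint ranges: [-2.86, 2.86], [-0.3, 2.09], [-1.38, 1.24], [0.06, 2.45], [-1.56, 4.7], [0.09, 2.05], [-2.69, 2.69]. Speed limits (rad/s): [2.57, 2.57, 3.14, 3.14, 3.14, 3.14, 3.14].

INTERFACE

Orientations are given as a rotation vector (axis times angle).
In Python, from bench import ctrl gives the robot as it stands.
- The arm moves only by the shell command python3 -m inch 'ROWS' [OPENING] [FORCE]. ROWS is JSON, a list of rows, each a list of 6 numbers: the shift along the world's x, y, z in mm, then the turn, a rotation vector about the world's x, y, z in degrees. In form: [[tx, ty, tz, rx, ry, rz], ...]. A call has 1 to 20 rows; each row is the pose to reach, as a shift and turn from the pose commanded when the call began; what a row does not reach only later rows make up. A row lasts 1/8 s, in which the tool goes at most 62.5 mm and 10.7 degrees, less where a joint would pass 70% of its speed; a pose out of reach is approached as far as the arm can. A call with a gripper value outside its range is refused whole. OPENING is the finger opening in mm, from 0 to 87, set as the call begins (- or left out, the last holds). The fingers move at their own pace and stop on an object; FORCE is the grip in N (left out, the last holds). Time passes only in rows, so rows that repeat a pose let the fingers close. It gives the time, the measured TCP pose, the force, the opening and the grip force at its end, in the units of the state.
- ctrl.get_state(): the state, without advancing time (a new reading comes with each control period).
- ctrl.get_image(name): name is "side" or "top" or "wrist"; returns (picture, depth): 420x560x3 uint8, red, green, blue; 420x560 float32, m along the optical axis (not along the pixel's ray), 0 where there is no reading.
- ctrl.camera_params(name): a dict with "mtx" (3x3 intrinsics, pixels), "dist_coeffs" ([k1, k2, p1, p2, k3] as OpenCV has them; the pictures are not rectified), "T" (4x4, takes a point from camera to world coordinates). Camera axes: x right, y down, z forward; pixel columns grow to the right and rows downward; lengths in m; the calibration is good to about 2 mm. A picture is of the moment at which its call begins: read the wrist's pose just before it. camera_params takes no time and is no camera call; for the wrist camera it gives the pose at the moment of the call.
- ctrl.close_job(): hands the job in; it is judged then, once.
The state is a dict: "time": time; "joint_positions": joint angles; "qd": joint speeds; "joint_torque": joint torques, N m; "position": TCP position; "tool_rot": TCP orientation; "ft_force": force on the tool from outside, world axes, zero at the start; "torque": the same for the moment, N m; "grip_width": opening from 0.0 (shut) to 1.0 (fully open); "grip_force": force on a finger pad.
Only numpy, scipy, OpenCV 4.12 (cv2) and the standard library are available. Lean on these libraries where they do the work, as an engineer would, in place of code of your own. Each camera call takes 0.05 s, during which the arm holds its last target. There are 200 camera calls.

## Working session

There is one attempt and no reset: what is moved stays moved. The work goes in short steps, Python scripts to look and compute and a shell command to move; the robot and the scene stay as the last step left them, time stands still between calls to the robot, and variables do not carry over. Pictures are saved under pics/ and viewed, at most 10 in all, crops included, and the job is handed in when it is done.

```bash
mkdir -p pics; python3 - <<'E'
from bench import ctrl
import cv2,numpy as np
s=ctrl.get_state();print(s['time'],s['position'],s['tool_rot'],s['ft_force'],s['grip_width'])
for n in('top','side'):
    im,d=ctrl.get_image(n);cv2.imwrite(f'pics/{n}.png',im[:,:,::-1]);np.save(f'{n}.npy',d)
    p=ctrl.camera_params(n);print(n,np.round(p['mtx'],1).tolist(),np.round(p['dist_coeffs'],3),np.round(p['T'],3).tolist())
E
```

```text
0.0 [ 0.20043482 -0.61777948  0.23545756] [-3.10115846e+00 -4.90658183e-01  6.23847838e-04] [-0.11011398  0.63017623 -0.42819329] 0.9950352123542148
top [[510.1, 0.0, 280.2], [0.0, 510.1, 207.1], [0.0, 0.0, 1.0]] [0.007 0.    0.    0.    0.   ] [[0.009, -0.993, 0.114, 0.37], [-1.0, -0.007, 0.016, 0.028], [-0.015, -0.114, -0.993, 1.652], [0.0, 0.0, 0.0, 1.0]]
side [[525.8, 0.0, 287.9], [0.0, 525.8, 205.2], [0.0, 0.0, 1.0]] [-0.01  0.    0.    0.    0.  ] [[0.699, -0.499, 0.513, -0.432], [-0.715, -0.471, 0.517, -0.941], [-0.016, -0.728, -0.686, 1.39], [0.0, 0.0, 0.0, 1.0]]
```

View pics/top.png

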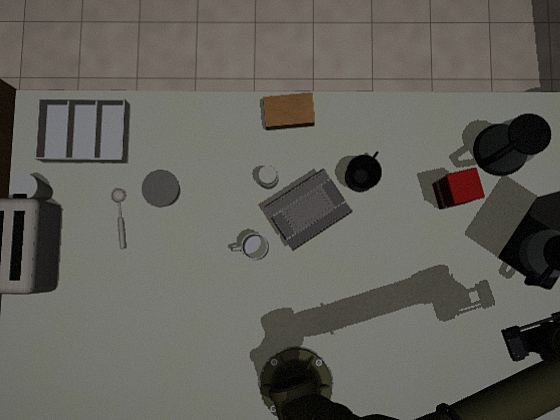

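View pics/side.png

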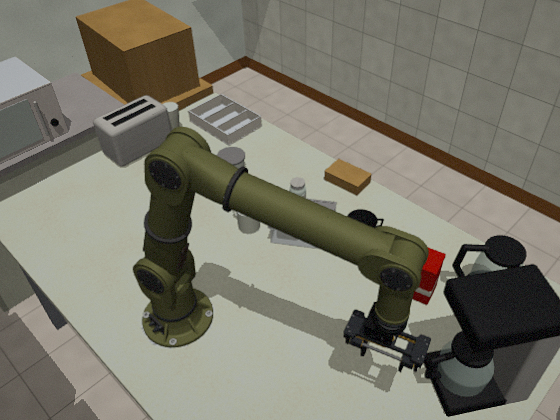

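The top view shows the box at about (306,209), turned about 0.58 rad. The mug is at (253,245), the jar at (265,176) and the dripper at (362,172), all close to it. In the side view the arm hides most of the box. Next I fit the box from the top depth.

```bash
cat > h.py <<'E'
from bench import ctrl
import cv2,numpy as np
def cloud(d,p):
    h,w=d.shape; u,v=np.meshgrid(np.arange(w),np.arange(h))
    n=cv2.undistortPoints(np.stack([u,v],-1).reshape(-1,1,2).astype(float),p['mtx'],p['dist_coeffs']).reshape(h,w,2)
    c=np.dstack([n*d[...,None],d]); T=p['T']
    P=c@T[:3,:3].T+T[:3,3]; P[d<=0]=np.nan; return P
def fit(P,reg,zlo,zhi):
    m=np.zeros(P.shape[:2],bool);m[reg[0]:reg[1],reg[2]:reg[3]]=1
    m&=(P[...,2]>zlo)&(P[...,2]<zhi)
    n,l,st,_=cv2.connectedComponentsWithStats(m.astype(np.uint8))
    for i in range(1,n):
        if st[i,4]<40: continue
        q=P[l==i]; r=cv2.minAreaRect((q[:,:2]*1000).astype(np.float32))
        print('px',st[i].tolist(),'c mm',np.round(r[0],1),'size',np.round(r[1],1),'ang',round(r[2],1),'z',np.round(np.percentile(q[:,2],[5,50,95])*1000,1))
E
python3 - <<'E'
from h import *
P=cloud(np.load('top.npy'),ctrl.camera_params('top'))
fit(P,(140,270,225,400),.055,.13)
q=P[203:216,296:318].reshape(-1,3);print('panel',np.nanmedian(q,0))
print('counter',np.nanmedian(P[280:290,180:220].reshape(-1,3),0))
E
```

```text
px [347, 152, 35, 38, 598] c mm [ 663.6 -204.3] size [115.1 106.9] ang 7.0 z [ 59.7  84.3 100.3]
px [258, 166, 21, 22, 348] c mm [646.5  93. ] size [60.5 60.6] ang 53.5 z [ 63.4 100.5 107.2]
px [264, 169, 89, 82, 3760] c mm [544.2 -32.3] size [163.9 222.9] ang 33.6 z [ 81.5  90.4 100.4]
px [231, 233, 37, 27, 176] c mm [433.3 142.5] size [105.   80.4] ang 65.8 z [63.  90.4 98.7]
panel [ 0.54457689 -0.02950096  0.08838048]
counter [0.30894418 0.31117885 0.00173828]
```

Box centre is near (544,-32) mm and yaw is 33.6°, which agrees with the picture. I move above it with fingers closed.

```bash
python3 -m inch '[[300,555,85,0,0,15.6],[300,555,85,0,0,15.6],[300,555,85,0,0,15.6],[300,555,85,0,0,15.6],[300,555,85,0,0,15.6],[300,555,85,0,0,15.6],[300,555,85,0,0,15.6],[300,555,85,0,0,15.6],[300,555,85,0,0,15.6],[300,555,85,0,0,15.6],[300,555,85,0,0,15.6],[300,555,85,0,0,15.6],[300,555,85,0,0,15.6],[300,555,85,0,0,15.6],[300,555,85,0,0,15.6]]' 0 10
python3 - <<'E'
from h import *
s=ctrl.get_state();print(s['time'],s['position'],s['tool_rot'],s['ft_force'],s['joint_positions'])
p=ctrl.camera_params('wrist');im,d=ctrl.get_image('wrist');cv2.imwrite('pics/w1.png',im[:,:,::-1])
P=cloud(d,p);np.save('w1.npy',P);fit(P,(0,420,0,560),.055,.13);print(np.round(p['T'],3).tolist())
E
```

```text
time: 1.98
position: [0.5003, -0.0644, 0.3215]
tool_rot: [3.008, 0.904, -0.001]
ft_force: [0.3, -0.9, 0.4]
grip_width: 0.006
grip_force: 0.0
1.975 [ 0.5002661  -0.06438031  0.32145609] [ 3.00841273e+00  9.04364094e-01 -5.47336014e-04] [ 0.26487345 -0.89268024  0.38049624] [ 0.74022169  0.005439   -0.66141386  1.64671453  0.00365418  1.49084317
 -0.90823827]
px [215, 0, 23, 3, 44] c mm [619.5  77.7] size [ 2.1 22.3] ang 33.8 z [55.3 58.8 63.8]
px [159, 46, 230, 160, 34209] c mm [541.3 -32. ] size [160.5 224.1] ang 33.2 z [84.1 87.7 96.9]
px [424, 72, 125, 110, 6172] c mm [ 661.  -204.2] size [115.9 109.3] ang 7.2 z [58.3 82.4 95.4]
px [27, 96, 107, 80, 3597] c mm [419.6 139.2] size [ 81.1 103.6] ang 37.9 z [57.8 79.8 92.5]
[[0.551, -0.799, -0.242, 0.565], [-0.834, -0.528, -0.16, -0.021], [0.0, 0.29, -0.957, 0.47], [0.0, 0.0, 0.0, 1.0]]
```

View pics/w1.png

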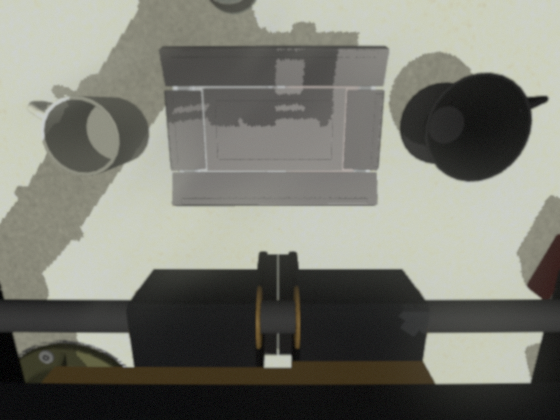

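The wrist view shows all four rim sections standing around the panel, with the box spanning pixels (160–388, 46–206). The mug and dripper are clear at both sides. Box fit: centre (542,-32), yaw 33.3°. I go to hover over the front mark and lower slowly.

```bash
python3 -m inch '[[-16,-6,-50,0,0,0],[-16,-6,-110,0,0,0],[-16,-6,-165,0,0,0],[-16,-6,-195,0,0,0],[-16,-6,-205,0,0,0],[-16,-6,-205,0,0,0]]'; python3 -m inch '[[0,0,-4,0,0,0],[0,0,-8,0,0,0],[0,0,-11,0,0,0],[0,0,-13,0,0,0],[0,0,-13,0,0,0]]'
```

```text
time: 2.78
position: [0.4849, -0.0694, 0.1169]
tool_rot: [-3.008, -0.907, -0.0]
ft_force: [-0.3, -0.9, 0.1]
grip_width: 0.007
grip_force: 0.0
time: 3.4
position: [0.4847, -0.0691, 0.1035]
tool_rot: [-3.008, -0.908, -0.0]
ft_force: [-0.4, -0.6, 0.1]
grip_width: 0.006
grip_force: 0.0
```

```bash
python3 -m inch '[[0,0,-1,0,0,0],[0,0,-2,0,0,0],[0,0,-2,0,0,0]]';python3 -m inch '[[0,0,-1,0,0,0],[0,0,-2,0,0,0],[0,0,-2,0,0,0]]'; python3 - <<'E'
from h import *
P=cloud((g:=ctrl.get_image('wrist'))[1],ctrl.camera_params('wrist'))
R=np.array([[.836,-.549],[.549,.836]])
q=(P[...,:2]*1000-[542,-32])@R
for n,c in dict(front=(-74,0),back=(74,0),left=(0,104),right=(0,-104),panel=(0,0)).items():
    w=(20,3) if c[0] else (3,20)
    m=(abs(q[...,0]-c[0])<3)&(abs(q[...,1]-c[1])<60) if c[0] else (abs(q[...,0])<30)&(abs(q[...,1]-c[1])<3)
    z=P[m][:,2]*1000;print(n,m.sum(),np.round(np.percentile(z,[10,50,90]),1) if m.sum() else '')
cv2.imwrite('pics/w2.png',g[0][:,:,::-1])
E
```

```text
time: 3.78
position: [0.4846, -0.0692, 0.1015]
tool_rot: [-3.008, -0.908, 0.0]
ft_force: [-0.3, 0.6, 0.6]
grip_width: 0.002
grip_force: 0.0
time: 4.15
position: [0.4846, -0.0693, 0.0996]
tool_rot: [3.008, 0.907, -0.0]
ft_force: [-0.2, -1.0, -0.3]
grip_width: 0.005
grip_force: 0.0
front 419 [133.9 134.8 135.8]
back 0 
left 2275 [95.5 96.8 97.8]
right 2056 [95.8 96.9 97.9]
panel 1965 [85.3 86.2 87. ]
```

View pics/w2.png

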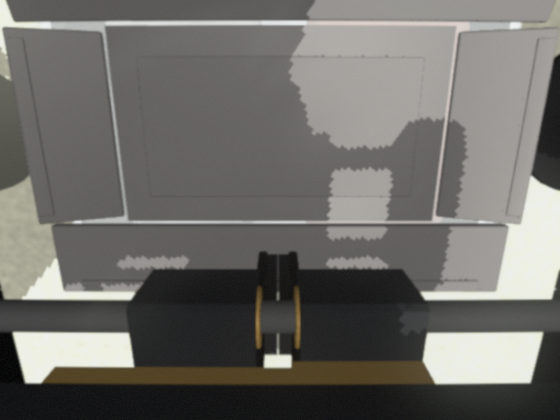

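The front section fills rows 225–290, with the left and right sections standing at either side. I measure the front section's slope in the depth.

```bash
cat >> h.py <<'E'
R=np.array([[.836,-.549],[.549,.836]])
def slopes():
    P=cloud(ctrl.get_image('wrist')[1],ctrl.camera_params('wrist'))
    q=(P[...,:2]*1000-[542,-32])@R; z=P[...,2]*1000; ok=(z>75)&(z<105)
    for n,ax,s in(('front',0,-1),('back',0,1),('left',1,1),('right',1,-1)):
        h=44.5 if ax==0 else 74.5
        o=q[...,ax]*s-h; t=abs(q[...,1-ax])
        m=ok&(o>3)&(o<29)&((t<95) if ax==0 else (t<32))
        if ax==0: m&=t>25
        if m.sum()>50:
            k=np.polyfit(o[m],z[m],1);print(n,m.sum(),'slope %.3f z_hinge %.1f'%tuple(k),'o',o[m].min().round(),o[m].max().round())
    m=ok&(abs(q[...,0])<30)&(abs(q[...,1])<60);print('panel',np.median(z[m]) if m.any() else None)
E
python3 -c "from h import *;slopes()"
```

```text
front 12623 slope 0.011 z_hinge 84.8 o 3.0 29.0
back 2041 slope 0.190 z_hinge 86.3 o 3.0 6.0
left 11631 slope 0.403 z_hinge 84.6 o 3.0 29.0
right 11672 slope 0.402 z_hinge 85.0 o 3.0 29.0
panel 86.18161674782033
```

Front is shut (slope 0.01). Next is the back section.

```bash
python3 -m inch '[[0,0,20,0,0,0],[0,0,45,0,0,0],[50,33,45,0,0,0],[100,65,45,0,0,0],[115,75,45,0,0,0],[115,75,30,0,0,0],[115,75,20,0,0,0],[115,75,15,0,0,0],[115,75,11,0,0,0],[115,75,8,0,0,0],[115,75,5,0,0,0],[115,75,3,0,0,0],[115,75,1,0,0,0],[115,75,0,0,0,0],[115,75,0,0,0,0]]'; python3 -c "from h import *;slopes()"
```

```text
time: 6.12
position: [0.5996, 0.0059, 0.0996]
tool_rot: [-3.008, -0.908, 0.0]
ft_force: [-1.5, -0.4, 1.4]
grip_width: 0.009
grip_force: 0.4
back 5348 slope 0.030 z_hinge 84.6 o 7.0 29.0
left 1640 slope 0.397 z_hinge 84.8 o 3.0 29.0
right 2388 slope 0.403 z_hinge 85.0 o 3.0 29.0
panel 86.28007647559672
```

Back is shut too. For the left section I lift and turn the tool by 90° so the fingertips lie along the short section.

```bash
python3 -m inch '[[0,0,30,0,0,0],[0,0,60,0,0,0],[-13,5,60,0,0,10],[-26,10,60,0,0,20],[-39,15,60,0,0,30],[-52,20,60,0,0,40],[-65,26,60,0,0,50],[-78,31,60,0,0,60],[-91,36,60,0,0,70],[-104,41,60,0,0,80],[-113,45,60,0,0,90],[-113,45,40,0,0,90],[-113,45,25,0,0,90],[-113,45,15,0,0,90],[-113,45,15,0,0,90]]'; python3 -m inch '[[0,0,-4,0,0,0],[0,0,-7,0,0,0],[0,0,-10,0,0,0],[0,0,-12,0,0,0],[0,0,-14,0,0,0],[0,0,-15,0,0,0],[0,0,-15,0,0,0]]';python3 -c "from h import *;slopes()"
```

```text
time: 8.05
position: [0.4861, 0.0509, 0.1138]
tool_rot: [-1.484, -2.767, 0.0]
ft_force: [0.1, -0.4, 0.2]
grip_width: 0.003
grip_force: 0.0
time: 8.93
position: [0.4866, 0.0506, 0.0996]
tool_rot: [1.485, 2.768, -0.0]
ft_force: [1.0, 0.2, 0.2]
grip_width: 0.005
grip_force: 0.0
front 57 slope 0.017 z_hinge 84.6 o 24.0 29.0
back 176 slope 0.177 z_hinge 80.9 o 21.0 29.0
left 287 slope -0.759 z_hinge 107.0 o 10.0 29.0
panel 86.30162794394776
```

```bash
python3 -m inch '[[0,0,25,0,0,0],[0,0,50,0,0,0],[33,-50,50,0,0,0],[66,-99,50,0,0,0],[95,-145,50,0,0,0],[110,-166,50,0,0,0],[110,-166,30,0,0,0],[110,-166,20,0,0,0],[110,-166,15,0,0,0],[110,-166,11,0,0,0],[110,-166,8,0,0,0],[110,-166,5,0,0,0],[110,-166,3,0,0,0],[110,-166,1,0,0,0],[110,-166,0,0,0,0],[110,-166,0,0,0,0]]';python3 -c "from h import *;slopes()"
```

```text
time: 10.98
position: [0.5967, -0.1152, 0.0995]
tool_rot: [1.485, 2.768, 0.0]
ft_force: [0.1, 0.7, 0.5]
grip_width: 0.006
grip_force: 0.0
front 8207 slope 0.001 z_hinge 85.0 o 3.0 29.0
back 8372 slope 0.014 z_hinge 84.8 o 3.0 29.0
right 5130 slope 0.116 z_hinge 85.1 o 3.0 29.0
panel 86.16673662719174
```

```bash
python3 -m inch '[[0,0,40,0,0,0],[0,0,90,0,0,0],[0,0,150,0,0,0],[0,0,210,0,0,0],[0,0,220,0,0,0],[0,0,220,0,0,0]]';python3 - <<'E'
from h import *
slopes()
im,d=ctrl.get_image('wrist');cv2.imwrite('pics/w3.png',im[:,:,::-1])
fit(cloud(d,ctrl.camera_params('wrist')),(0,420,0,560),.055,.13)
im,d=ctrl.get_image('top');cv2.imwrite('pics/top2.png',im[:,:,::-1])
E
```

```text
time: 11.78
position: [0.5968, -0.1153, 0.3198]
tool_rot: [1.485, 2.767, 0.0]
ft_force: [-0.2, 0.2, 0.4]
grip_width: 0.006
grip_force: 0.0
front 3217 slope 0.005 z_hinge 83.8 o 3.0 29.0
back 3239 slope 0.018 z_hinge 83.4 o 3.0 29.0
right 1452 slope 0.006 z_hinge 83.6 o 3.0 29.0
panel 84.9082228102106
px [195, 0, 169, 191, 30195] c mm [549.1 -46.3] size [160.9 186.4] ang 33.5 z [82.5 84.6 86.4]
px [400, 0, 80, 71, 4353] c mm [644.2  90.6] size [60.3 59.5] ang 15.6 z [ 65.   98.7 100.3]
px [234, 232, 94, 37, 1086] c mm [ 643.7 -184.9] size [104.5  61.9] ang 33.5 z [57.6 85.4 94.9]
```

View pics/w3.png

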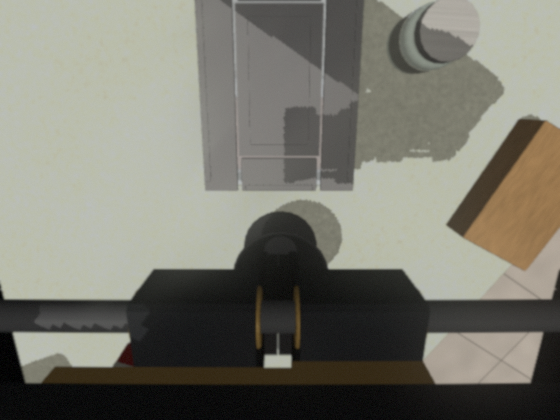

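The front, back and right sections are flush, with the right one at rows 157–190. The left one is beyond the top edge, so I shift to see it.

```bash
python3 -m inch '[[-25,38,0,0,0,0],[-50,75,10,0,0,0],[-50,75,10,0,0,0],[-50,75,10,0,0,0]]';python3 - <<'E'
from h import *
slopes()
im,d=ctrl.get_image('wrist');cv2.imwrite('pics/w4.png',im[:,:,::-1])
fit(cloud(d,ctrl.camera_params('wrist')),(0,420,0,560),.055,.13)
s=ctrl.get_state();print(s['time'],s['position'])
E
```

```text
time: 12.42
position: [0.5463, -0.0413, 0.3285]
tool_rot: [-1.486, -2.767, 0.002]
ft_force: [-0.4, -0.7, -0.5]
grip_width: 0.006
grip_force: 0.0
front 3046 slope -0.001 z_hinge 85.0 o 3.0 29.0
back 3057 slope 0.014 z_hinge 84.7 o 3.0 29.0
left 1688 slope -0.001 z_hinge 84.8 o 3.0 29.0
right 952 slope -0.008 z_hinge 85.0 o 3.0 29.0
panel 86.08590416051715
px [246, 0, 57, 14, 563] c mm [444.8 102.5] size [57.7 12.4] ang 33.4 z [57.5 77.3 92.4]
px [200, 62, 159, 200, 28906] c mm [540.7 -32.4] size [160.5 219.1] ang 33.5 z [82.7 85.3 87. ]
px [391, 95, 71, 59, 3350] c mm [643.1  92.5] size [58.9 59.9] ang 76.5 z [ 66.1  99.5 101.1]
px [264, 343, 28, 24, 321] c mm [ 676.7 -241.6] size [35.2 12.4] ang 27.2 z [67.1 80.8 88.2]
12.525 [ 0.54657969 -0.0419392   0.32847558]
```

View pics/w4.png

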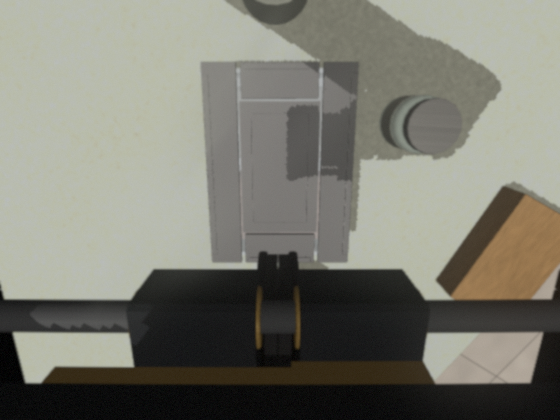

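All four sections are flush with the panel (box at pixels 202–358, 62–262). The box has not moved, and the arm is about 230 mm above it and touching nothing.

```bash
python3 -c "from bench import ctrl;print(ctrl.close_job())"
```

```text
the job is handed in; nothing more can be done
None
```

All four rim sections are pressed shut and measured flush with the lid panel, the box stayed where it was, the arm finished well clear above it, and the job was handed in at about 12.5 s.

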